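# Load the microscope stage insert

### The arm

A 7-joint arm with a two-finger parallel gripper is mounted at the origin on the work surface; the furniture and walls round the work are solid. World frame = base frame: x ahead of the robot, y to its left, z up, the work surface at z = 0. Lengths are in m, angles in rad, forces in N, time in s.
With the tool pointing down it reaches from about 0.4 to 0.875 m from the base axis. Payload 19.3 kg.
Tool frame: the origin (TCP) lies at the very end of the fingers, on their centre line; the grasp point (between the pads) lies 19 mm behind it; z points along the fingers, y is the line along which they close (so a half turn about z gives the same grasp; the last joint's range is limited). The gripper opens to 85 mm and grips with 20 to 120 N. Pads are 22 mm wide; open, the fingers measure 114 mm over their backs; the gripper's body (76 mm by 85 mm) begins 54 mm behind the grasp point. The pads swing forward as they close: fully open they stand 13 mm farther back than shut.
Start: joints at [1.068, 0.521, -0.036, 1.599, 0.021, 1.021, -0.113], TCP at [0.262, -0.567, 0.231] pointing down, gripper open.
Joint ranges: [-2.91, 2.91], [-0.3, 2.13], [-1.5, 1.42], [0.17, 2.43], [-1.26, 4.41], [0.16, 1.93], [-2.52, 2.52]. Speed limits (rad/s): [1.89, 1.89, 2.39, 2.39, 3.01, 3.01, 3.01].

### API

Orientations are given as [roll, pitch, yaw] about the fixed x, y, z axes, in that order (R = Rz(yaw) Ry(pitch) Rx(roll)).
In Python, from workcell import monitor, optics, workorder gives the robot as it stands.
- The arm moves only by the tool apply_moves, never from a script. Its arguments are lists of equal length, an entry for each row: "linear": the shift along the tool's x, y, z each as a share of 0.1 m, from -1 to 1, a list of three; "delta_rot": the turn, a rotation vector about the tool's x, y, z each as a share of 120 degrees, from -1 to 1, a list of three. A call has exactly 5 rows; each row is the pose to reach, as a shift and turn from the pose commanded when the call began, along the tool's axes at that moment; what a row does not reach only later rows make up. A row lasts 1/12 s, in which the tool goes at most 41.7 mm and 7.16 degrees, less where a joint would pass 70% of its speed; a pose out of reach is approached as far as the arm can. A call with a number of a shift or a turn outside -1 to 1 is refused whole. A call with a gripper value outside its range is refused whole. "gripper" is the opening, from -1 (shut) to 1 (fully open), set as the call begins (left out, the last holds). The fingers move at their own pace and stop on an object; "force" is the grip in N (left out, the last holds). Time passes only in rows, so rows that repeat a pose let the fingers close, or fill a call up. It gives the time, the measured TCP pose, the force, the opening and the grip force at its end, in the units of the state.
- monitor.observe(): the state, without advancing time (a new reading comes with each control period).
- optics.grab_frame(name): name is "scene" or "side" or "wrist"; returns (picture, depth): 420x560x3 uint8, red, green, blue; 420x560 float32, m along the optical axis (not along the pixel's ray), 0 where there is no reading.
- optics.camera_info(name): a dict with "fx", "fy", "cx", "cy" (pixels), "rvec" (rotation vector, rad) and "tvec" (3), from world to camera coordinates, as OpenCV has them; the wrist camera has in their place "T_tool_cam" (4x4, takes a point from camera to tool coordinates, whose origin is the TCP and whose axes are the flange's). Camera axes: x right, y down, z forward; pixel columns grow to the right and rows downward; lengths in m; the calibration is good to about 2 mm. A picture is of the moment at which its call begins: read the wrist's pose just before it. camera_info takes no time and is no camera call.
- workorder.job_done(): hands the job in; it is judged then, once.
The state is a dict: "clock": time; "qpos": joint angles; "qd": joint speeds; "joint_efforts": joint torques, N m; "position": TCP position; "tool_rot": TCP orientation; "force": force on the tool from outside, world axes, zero at the start; "moment": the same for the moment, N m; "grip_width": finger opening in m; "finger_force": force on a finger pad.
Only numpy, scipy, OpenCV 4.12 (cv2) and the standard library are available. Lean on these libraries where they do the work, as an engineer would, in place of code of your own. Each camera call takes 0.05 s, during which the arm holds its last target. There are 200 camera calls.

### The job

Load the dark stage insert for the next imaging run: take the forceps off it and lay them flat on the bench, and set the small round dish flat into the small round pocket. Load the chambered slide into the long nest: tilt its bare blue end in under the metal bridge, push it against the spring pad, then let the other end down inside the end stop, so that the slide lies fully down and the spring holds it there. Keep both samples right way up, do not force them, and leave the other things where they are.

Things in the scene. Friction and masses are not known exactly. Their poses are not given: they have to be found in the camera images.
- insert: microscope stage insert, fixed on the bench: dark grey plate, 160 mm (its x) by 110 mm (its y), top 12 mm above the bench; origin at the centre of its underside. Three nests 3.5 mm deep, with windows in their floors: a long slide nest, a small round pocket, and a bigger round one (52 mm, centre at x -40, y +23) that stays empty
- slide_nest (a point): point on the slide nest's floor where the underside centre of the seated slide belongs (insert x -32, y -24, 8.5 mm above the bench); axes as the insert's, +x towards the bridge. The nest is 28 mm wide; from end stop to relaxed spring pad 73.5 mm, so a seated slide keeps the pad 2.5 mm pushed in
- bridge_lip (a point): middle of the lower edge of the bridge, the bright metal plate over the nest's +x end (26 mm long in x, 44 mm wide, top 20 mm above the bench), on the side where the slide goes in: 33 mm in +x from slide_nest, 7.5 mm above the nest floor. The seated slide reaches 5 mm under it; the relaxed pad's face is 2.5 mm behind this edge
- end_stop (a point): middle of the lower edge of the fixed metal end stop's inner face, at the nest's -x end: 38 mm in -x from slide_nest, on the nest floor; the stop is 34 mm wide, 7 mm thick, its top 7 mm above the nest floor
- spring_pad (a joint): travel of the brass spring pad in +x of the insert, m: 0 relaxed, 0.008 fully pushed in; about 2 N to start it, 0.5 N more per mm; pad 22 mm wide, 0.5 to 6.5 mm above the nest floor
- small_pocket (a point): centre of the floor of the small round pocket (39.5 mm across, 3.5 mm deep; insert x +40, y +23, 8.5 mm above the bench)
- chamber_slide: chambered slide: pale base plate 76 mm (its x) by 26 mm (its y), 3 mm thick; on it a closed clear block with eight pink wells, 56 mm long, 24 mm wide, from 3 to 17 mm above the underside, flush with the -x end; the last 20 mm at the +x end are bare and carry a blue label. Origin at the centre of its underside, z up; 40 g. Grip it across the block
- label_end (a point): middle of the lower edge of the slide's bare blue end (38 mm in +x from the slide's origin)
- small_dish: small round culture dish with clear lid and yellowish filling, 12 mm high; lid 39 mm across from 4.2 mm up, foot 37 mm across; origin at the centre of its underside, z up; 25 g
- forceps: steel forceps lying flat, 17 mm (its x) by 126 mm (its y), 8 mm thick; origin under its middle; 16 mm wide at y -10; at the start they lie across the insert, over the slide nest (bridge and end stop stand beside that part; free beside the bigger pocket)
- petri_dish: flat petri dish with dark red filling, 91 mm across, 15 mm high; bystander; origin at the centre of its underside
- marker_blue: blue marker pen lying on the bench, 14 x 125 x 15 mm, long along its own y; bystander; origin under its middle
- timer: white bench timer standing on its foot, 25 x 70 x 62 mm; bystander; origin at the centre of its underside
- jar_red: specimen jar with red cap, 64 mm across, 77 mm high; bystander; origin at the centre of its underside
- jar_yellow: specimen jar with yellow cap, 64 mm across, 77 mm high; bystander; origin at the centre of its underside

How it is judged:
By the outcome, as a careful person would: the job done as asked, in the order asked, and still so for the second after the job is handed in, with the robot touching nothing.
It also fails if it takes over 70 s, if anything falls off the work surface, if the arm or the gripper's body presses on something with over 40 N, if the wrist force passes 120 N, or if a joint passes its speed limit or range.

## Working session

There is one attempt and no reset: what is moved stays moved. The work goes in short steps, Python scripts to look and compute and a tool call to move; the robot and the scene stay as the last step left them, time stands still between calls to the robot, and variables do not carry over. Pictures are saved under pics/ and viewed, at most 10 in all, crops included, and the job is handed in when it is done.

Besides the shell and the picture viewer there is one more tool, called as a command line: name --argument value ..., lists and objects as JSON in quotes. apply_moves: Moves the arm, as the interface text tells. Its arguments: {"type":"object","properties":{"linear":{"type":"array"},"delta_rot":{"type":"array"},"gripper":{"type":"number"},"force":{"type":"number"}},"required":["linear","delta_rot"]}

```bash
ls; mkdir -p pics; cat > h.py <<'E'
import numpy as np,cv2
from scipy.spatial.transform import Rotation as R
from workcell import monitor,optics,workorder
def ext(n,st=None):
    i=optics.camera_info(n);K=(i['fx'],i['fy'],i['cx'],i['cy'])
    if n=='wrist':
        T=np.eye(4);T[:3,:3]=R.from_euler('xyz',st['tool_rot']).as_matrix();T[:3,3]=st['position'];return K,T@np.array(i['T_tool_cam'])
    T=np.eye(4);r=cv2.Rodrigues(np.array(i['rvec'],float))[0];t=np.array(i['tvec'],float).ravel()
    T[:3,:3]=r.T;T[:3,3]=-r.T@t;return K,T
def grab(n,tag):
    st=monitor.observe();p,d=optics.grab_frame(n);K,T=ext(n,st)
    cv2.imwrite(f'pics/{tag}.png',p[:,:,::-1]);np.savez(f'{tag}.npz',p=p,d=d,K=K,T=T);return p,d,K,T
def cloud(d,K,T):
    v,u=np.mgrid[:d.shape[0],:d.shape[1]];P=np.stack([(u-K[2])/K[0]*d,(v-K[3])/K[1]*d,d],-1)
    return P@T[:3,:3].T+T[:3,3]
def onplane(u,v,z,K,T):
    r=T[:3,:3]@np.array([(u-K[2])/K[0],(v-K[3])/K[1],1]);return T[:3,3]+r*(z-T[2,3])/r[2]
E
python3 - <<'E'
from h import *
s=monitor.observe();print({k:np.round(v,3).tolist() for k,v in s.items()})
for n in('scene','side','wrist'):
    p,d,K,T=grab(n,n+'0');print(n,K,T[:3,3].round(3),T[:3,2].round(2))
print(np.array(optics.camera_info('wrist')['T_tool_cam']).round(3))
a=cv2.imread('pics/scene0.png');b=cv2.imread('pics/wrist0.png')
cv2.imwrite('pics/s0.png',cv2.resize(a,(800,600),interpolation=cv2.INTER_CUBIC))
E
```

```text
pics
{'clock': 0.0, 'qpos': [1.068, 0.522, -0.036, 1.6, 0.021, 1.021, -0.113], 'qd': [0.001, -0.001, -0.0, 0.001, -0.001, 0.0, 0.001], 'joint_efforts': [-0.0, -92.711, 1.979, -36.993, 0.018, 0.008, -0.0], 'position': [0.262, -0.567, 0.231], 'tool_rot': [-3.14, 0.0, 0.433], 'force': [0.699, 0.917, 0.367], 'moment': [-0.036, 0.03, -0.008], 'finger_force': 0.0, 'grip_width': 0.085}
scene (410.8417273632852, 410.8417273632852, 272.74013045801206, 204.6899646431072) [ 1.151 -0.005  0.609] [-0.73 -0.06 -0.68]
side (471.4104432175093, 471.4104432175093, 282.25503196389, 207.76830984771493) [ 0.442 -0.836  0.411] [ 0.11  0.9  -0.42]
wrist (361.56577179021906, 361.56577179021906, 275.1643005534394, 212.665599812008) [ 0.33  -0.535  0.373] [-0.27 -0.12 -0.96]
[[-0.    -0.956 -0.294  0.075]
 [ 1.     0.    -0.001 -0.   ]
 [ 0.001 -0.294  0.956 -0.142]
 [ 0.     0.     0.     1.   ]]
```

View pics/s0.png

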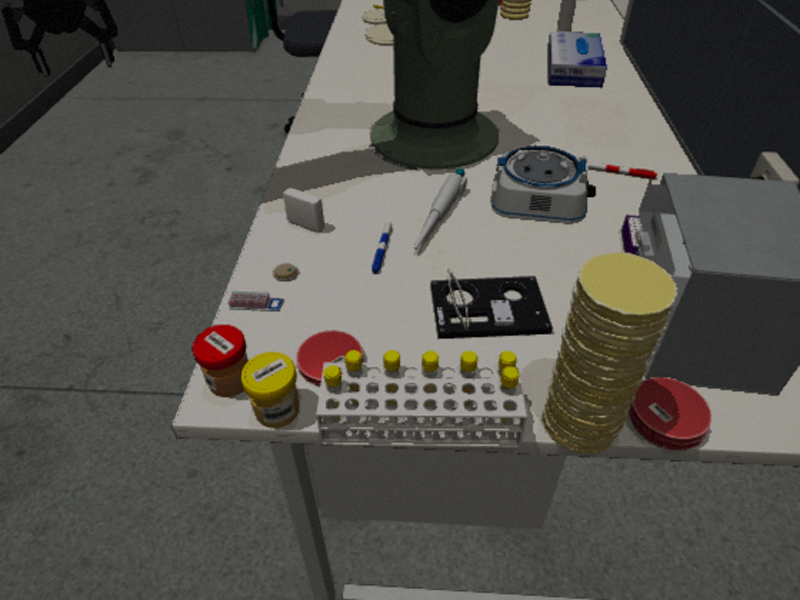

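The scene picture shows the insert around (490,305), forceps across it at (459,300), slide at (257,301), small dish at (286,271) and free bench around (380,200). Next I get rough positions from depth.

```bash
python3 - <<'E'
from h import *
z=np.load('scene0.npz');P=cloud(z['d'],z['K'],z['T'])
for n,u,v in [('ins1',432,280),('ins2',537,277),('ins3',550,332),('ins4',439,337),('f_top',451,272),('f_bot',467,326),('bridge',502,312),('stop',450,321),('slideL',232,300),('slideR',282,304),('dish',286,270),('pen',382,247),('pip',417,248),('timer',303,212),('free',350,300),('petri',330,355)]:
    print(n,P[int(v*.7),int(u*.7)].round(3))
a=cv2.imread('pics/scene0.png')[180:250,150:400]
w=cv2.imread('pics/wrist0.png')
cv2.imwrite('pics/c1.png',np.vstack([cv2.resize(a,(750,210),interpolation=cv2.INTER_CUBIC),cv2.resize(w,(750,390))]))
E
```

```text
ins1 [0.476 0.002 0.009]
ins2 [ 0.448  0.165 -0.   ]
ins3 [0.571 0.17  0.004]
ins4 [0.586 0.014 0.003]
f_top [0.469 0.03  0.021]
f_bot [0.581 0.051 0.02 ]
bridge [0.552 0.102 0.022]
stop [ 0.551  0.03  -0.   ]
slideL [ 0.541 -0.292  0.016]
slideR [ 0.526 -0.222 -0.001]
dish [ 0.466 -0.226  0.013]
pen [ 0.404 -0.08   0.017]
pip [ 0.406 -0.024  0.017]
timer [ 0.342 -0.218  0.037]
free [ 0.518 -0.121  0.002]
petri [ 0.639 -0.133  0.016]
```

View pics/c1.png

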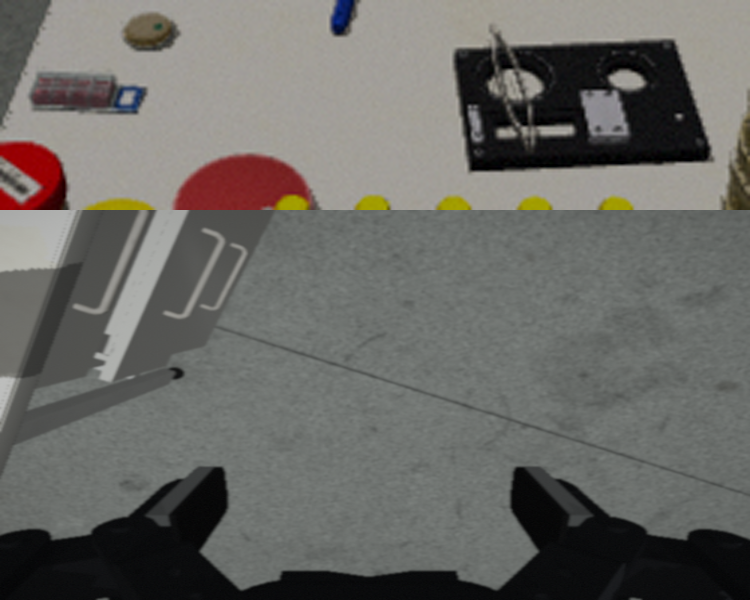

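The crop shows the insert with forceps across the big pocket and nest, bridge at the right, end stop at the left, slide with its blue end to the right, and the wrist view only floor. I move over the samples.

apply_moves --linear '[[0.97, -0.43, 0], [0.97, -0.43, 0], [0.97, -0.43, 0], [0.97, -0.43, 0], [0.97, -0.43, 0]]' --delta_rot '[[0, 0, 0.04], [0, 0, 0.08], [0, 0, 0.12], [0, 0, 0.16], [0, 0, 0.207]]'

```text
clock: 0.57
position: [0.3335, -0.4863, 0.2313]
tool_rot: [-3.141, -0.0, -0.002]
force: [-1.5, -1.1, 0.3]
grip_width: 0.0852
finger_force: 0.0
```

apply_moves --linear '[[0.56, -0.8, 0], [0.56, -0.8, 0], [0.56, -0.8, 0], [0.56, -0.8, 0], [0.56, -0.8, 0]]' --delta_rot '[[0, 0, 0], [0, 0, 0], [0, 0, 0], [0, 0, 0], [0, 0, 0]]'

```text
clock: 0.98
position: [0.3887, -0.407, 0.2313]
tool_rot: [-3.141, 0.0, 0.001]
force: [-0.5, -1.1, 0.4]
grip_width: 0.0855
finger_force: 0.0
```

apply_moves --linear '[[0.56, -0.8, 0], [0.56, -0.8, 0], [0.56, -0.8, 0], [0.56, -0.8, 0], [0.56, -0.8, 0]]' --delta_rot '[[0, 0, 0], [0, 0, 0], [0, 0, 0], [0, 0, 0], [0, 0, 0]]'

```text
clock: 1.4
position: [0.4441, -0.328, 0.2312]
tool_rot: [3.141, 0.0, -0.001]
force: [-0.4, 0.2, -0.4]
grip_width: 0.0855
finger_force: 0.0
```

apply_moves --linear '[[0.56, -0.8, 0], [0.56, -0.8, 0], [0.56, -0.8, 0], [0.56, -0.8, 0], [0.56, -0.8, 0]]' --delta_rot '[[0, 0, 0], [0, 0, 0], [0, 0, 0], [0, 0, 0], [0, 0, 0]]'

```text
clock: 1.82
position: [0.5, -0.2487, 0.2311]
tool_rot: [3.141, 0.001, -0.001]
force: [-0.4, -1.3, 0.3]
grip_width: 0.0856
finger_force: 0.0
```

```bash
python3 - <<'E'
from h import *
s=monitor.observe();print(s['clock'],s['position'],s['tool_rot'],np.round(s['qpos'],2))
p,d,K,T=grab('wrist','w1')
E
```

```text
1.8167 [ 0.49995327 -0.24872808  0.23111769] [ 3.14119702e+00  5.17140240e-04 -1.48630029e-03] [ 0.37  0.42 -0.02  1.78  0.01  0.95 -1.23]
```

apply_moves --linear '[[0, -1, 0], [0, -1, 0], [0, -1, 0], [0, -1, 0], [0, -1, 0]]' --delta_rot '[[0, 0, 0], [0, 0, 0], [0, 0, 0], [0, 0, 0], [0, 0, 0]]'

```text
clock: 2.28
position: [0.5, -0.1489, 0.2315]
tool_rot: [3.141, -0.0, -0.002]
force: [-0.2, -1.2, -0.7]
grip_width: 0.0855
finger_force: 0.0
```

apply_moves --linear '[[0, -1, 0], [0, -1, 0], [0, -1, 0], [0, -1, 0], [0, -1, 0]]' --delta_rot '[[0, 0, 0], [0, 0, 0], [0, 0, 0], [0, 0, 0], [0, 0, 0]]'

```text
clock: 2.7
position: [0.5005, -0.0492, 0.2313]
tool_rot: [3.141, -0.0, -0.002]
force: [-0.2, -0.9, -0.4]
grip_width: 0.0853
finger_force: 0.0
```

apply_moves --linear '[[0, -1, 0.3], [0, -1, 0.3], [0, -1, 0.3], [0, -1, 0.3], [0, -1, 0.3]]' --delta_rot '[[0, 0, 0], [0, 0, 0], [0, 0, 0], [0, 0, 0], [0, 0, 0]]'

```text
clock: 3.12
position: [0.5008, 0.0508, 0.2009]
tool_rot: [3.141, 0.001, -0.002]
force: [-0.9, -0.4, 1.4]
grip_width: 0.0852
finger_force: 0.0
```

```bash
python3 - <<'E'
from h import *
s=monitor.observe();print(s['clock'],s['position'],s['tool_rot'],np.round(s['qpos'],2))
p,d,K,T=grab('wrist','w2')
a=cv2.imread('pics/w1.png')
b=cv2.imread('pics/w2.png')
cv2.imwrite('pics/c2.png',cv2.resize(b[:,:],(800,600),interpolation=cv2.INTER_CUBIC))
cv2.imwrite('pics/c2a.png',cv2.resize(a[:,:],(800,600),interpolation=cv2.INTER_CUBIC))
E
```

```text
3.1167 [0.50079447 0.0507822  0.20088256] [ 3.14088994e+00  7.16045359e-04 -1.99626582e-03] [-0.12  0.37 -0.12  1.94  0.06  0.83 -1.85]
```

View pics/c2.png

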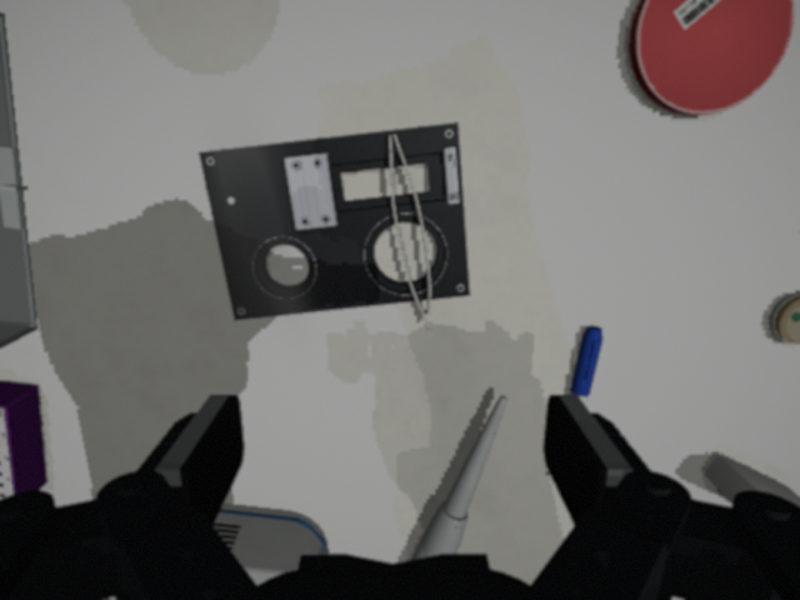

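View pics/c2a.png

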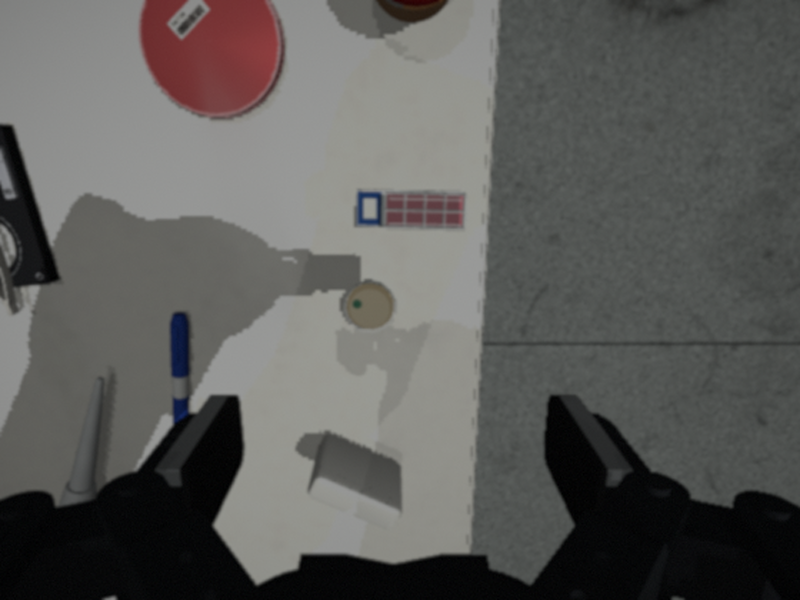

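w2 shows the insert with corners near (200,153),(457,124),(469,294),(236,320), the forceps from (393,136) to (422,318) and the bridge at left of the nest. w1 shows the slide from (355,208) (blue end) to (465,210), and the dish at (368,305).

```bash
cat >> h.py <<'E'
def rect(tag,mask,z):
    f=np.load(tag+'.npz');n,l,st,_=cv2.connectedComponentsWithStats(mask.astype(np.uint8))
    k=1+np.argmax(st[1:,4]);v,u=np.nonzero(l==k)
    q=np.array([onplane(a,b,z,f['K'],f['T'])[:2] for a,b in zip(u,v)])
    (c,wh,an)=cv2.minAreaRect((q*1000).astype(np.float32));return np.array(c)/1000,wh,an,q
def box(m,x0,y0,x1,y1):
    k=np.zeros_like(m);s=.7;k[int(y0*s):int(y1*s),int(x0*s):int(x1*s)]=1;return m&(k>0)
E
python3 - <<'E'
from h import *
f=np.load('w2.npz');p=f['p'].astype(int);K,T=f['K'],f['T']
c=[onplane(u*.7,v*.7,.012,K,T)[:2] for u,v in [(200,153),(457,124),(469,294),(236,320)]]
c=np.array(c);print('corners',c.round(4).tolist(),'mean',c.mean(0).round(4),[np.linalg.norm(c[i]-c[i-1]).round(4) for i in range(4)])
print('yaws',[np.degrees(np.arctan2(*(c[a]-c[b])[::-1])).round(2) for a,b in((0,1),(3,2))], [np.degrees(np.arctan2(*(c[a]-c[b])[::-1])).round(2)+90 for a,b in((3,0),(2,1))])
m=box(p.max(2)<75,185,110,485,335)
m2=cv2.morphologyEx(m.astype(np.uint8),cv2.MORPH_OPEN,np.ones((3,3)))
print('rect',rect('w2',m2,.012)[:3])
P=cloud(f['d'],K,T)
for u,v in [(393,136),(422,318),(408,227),(405,250)]: print('fc',onplane(u*.7,v*.7,.02,K,T).round(4))
f=np.load('w1.npz');p=f['p'].astype(int);K,T=f['K'],f['T']
for u,v in [(355,190),(355,227),(465,192),(464,229)]:print('sl',onplane(u*.7,v*.7,.01,K,T).round(4))
print('dish',onplane(368*.7,305*.7,.012,K,T).round(4))
P=cloud(f['d'],K,T);
for z,b in [(.012,(335,275,400,335)),(.017,(380,180,475,240)),(.002,(345,180,475,240))]:
    m=box(P[...,2]>z*.6 if z>.01 else P[...,2]>.0025,*b);r=rect('w1',m,z);print('rect',z,r[:3])
E
```

```text
corners [[0.5706, 0.1698], [0.5871, 0.0124], [0.48, 0.0007], [0.462, 0.1577]] mean [0.5249 0.0851] [np.float64(0.1092), np.float64(0.1583), np.float64(0.1078), np.float64(0.158)]
yaws [np.float64(96.0), np.float64(96.54)] [np.float64(-83.6), np.float64(-83.77000000000001)]
rect (array([0.52316125, 0.10469487]), (109.12834167480469, 121.99948120117188), 6.570308685302734)
fc [0.5802 0.0511 0.02  ]
fc [0.4659 0.0322 0.02  ]
fc [0.526  0.0419 0.02  ]
fc [0.5114 0.0437 0.02  ]
sl [ 0.5446 -0.222   0.01  ]
sl [ 0.5191 -0.2214  0.01  ]
sl [ 0.5431 -0.2979  0.01  ]
sl [ 0.5176 -0.2982  0.01  ]
dish [ 0.4622 -0.2298  0.012 ]
rect 0.012 (array([ 0.46085873, -0.23118227]), (37.805335998535156, 38.422019958496094), 89.9163818359375)
rect 0.017 (array([ 0.53112317, -0.27005539]), (55.737579345703125, 24.205913543701172), 89.9149169921875)
rect 0.002 (array([ 0.53054077, -0.26131161]), (77.46649932861328, 26.924116134643555), 88.16162109375)
```

apply_moves --linear '[[0.11, 0.1, 0.4], [0.11, 0.1, 0.7], [0.11, 0.1, 0.9], [0.11, 0.1, 0.9], [0.11, 0.1, 0.9]]' --delta_rot '[[0, 0, -0.04], [0, 0, -0.079], [0, 0, -0.079], [0, 0, -0.079], [0, 0, -0.079]]' --gripper -0.05 --force 20

```text
clock: 3.58
position: [0.5115, 0.0402, 0.1113]
tool_rot: [3.141, 0.001, 0.161]
force: [-0.1, 0.0, 0.9]
grip_width: 0.0405
finger_force: 0.0
```

apply_moves --linear '[[0, 0, 0.3], [0, 0, 0.6], [0, 0, 0.8], [0, 0, 0.9], [0, 0, 0.97]]' --delta_rot '[[0, 0, 0], [0, 0, 0], [0, 0, 0], [0, 0, 0], [0, 0, 0]]'

```text
clock: 4.0
position: [0.5123, 0.0416, 0.0147]
tool_rot: [3.141, -0.001, 0.163]
force: [1.0, 0.1, 0.4]
grip_width: 0.0405
finger_force: 0.0
```

apply_moves --linear '[[0, 0, 0], [0, 0, 0], [0, 0, 0], [0, 0, 0], [0, 0, 0]]' --delta_rot '[[0, 0, 0], [0, 0, 0], [0, 0, 0], [0, 0, 0], [0, 0, 0]]' --gripper -1 --force 25

```text
clock: 4.42
position: [0.5124, 0.0422, 0.0154]
tool_rot: [3.141, -0.002, 0.164]
force: [-0.9, -1.1, 10.4]
grip_width: 0.0157
finger_force: 26.6
```

apply_moves --linear '[[0, 0, 0], [0, 0, 0], [0, 0, 0], [0, 0, 0], [0, 0, 0]]' --delta_rot '[[0, 0, 0], [0, 0, 0], [0, 0, 0], [0, 0, 0], [0, 0, 0]]'

```text
clock: 4.83
position: [0.5124, 0.0421, 0.0154]
tool_rot: [3.141, -0.002, 0.164]
force: [-0.9, -0.8, 10.9]
grip_width: 0.0153
finger_force: 26.7
```

apply_moves --linear '[[0, 0, -0.1], [0, 0, -0.25], [0, 0, -0.45], [0, 0, -0.6], [0, 0, -0.6]]' --delta_rot '[[0, 0, 0], [0, 0, 0], [0, 0, 0], [0, 0, 0], [0, 0, 0]]'

```text
clock: 5.25
position: [0.513, 0.0423, 0.0777]
tool_rot: [3.142, -0.004, 0.164]
force: [1.1, -0.0, 0.4]
grip_width: 0.0152
finger_force: 25.6
```

apply_moves --linear '[[0, 0.2, 0], [0, 0.45, 0], [0, 0.7, 0], [0, 0.9, 0], [0, 1, 0]]' --delta_rot '[[0, 0, 0], [0, 0, 0], [0, 0, 0], [0, 0, 0], [0, 0, 0]]'

```text
clock: 5.67
position: [0.528, -0.0592, 0.0746]
tool_rot: [3.141, -0.0, 0.162]
force: [0.2, 0.4, 0.2]
grip_width: 0.016
finger_force: 25.6
```

apply_moves --linear '[[0, 0.2, 0.15], [0, 0.23, 0.35], [0, 0.23, 0.5], [0, 0.23, 0.63], [0, 0.23, 0.69]]' --delta_rot '[[0, 0, 0], [0, 0, 0], [0, 0, 0], [0, 0, 0], [0, 0, 0]]'

```text
clock: 6.08
position: [0.5309, -0.0785, 0.0039]
tool_rot: [-3.141, 0.002, 0.165]
force: [0.4, 0.3, -0.9]
grip_width: 0.0154
finger_force: 25.6
```

apply_moves --linear '[[0, 0, 0.0], [0, 0, 0.0], [0, 0, 0.0], [0, 0, 0.0], [0, 0, 0.0]]' --delta_rot '[[0, 0, 0], [0, 0, 0], [0, 0, 0], [0, 0, 0], [0, 0, 0]]'

```text
clock: 6.5
position: [0.532, -0.0791, 0.0058]
tool_rot: [3.141, -0.001, 0.165]
force: [0.3, -0.2, 0.1]
grip_width: 0.015
finger_force: 25.6
```

apply_moves --linear '[[0, 0, 0.01], [0, 0, 0.02], [0, 0, 0.02], [0, 0, 0.02], [0, 0, 0.02]]' --delta_rot '[[0, 0, 0], [0, 0, 0], [0, 0, 0], [0, 0, 0], [0, 0, 0]]'

```text
clock: 6.92
position: [0.5319, -0.0791, 0.0036]
tool_rot: [3.141, -0.0, 0.165]
force: [-1.6, -0.4, 7.1]
grip_width: 0.0152
finger_force: 26.4
```

apply_moves --linear '[[0, 0, 0.0], [0, 0, 0.0], [0, 0, 0.0], [0, 0, 0.0], [0, 0, 0.0]]' --delta_rot '[[0, 0, 0], [0, 0, 0], [0, 0, 0], [0, 0, 0], [0, 0, 0]]' --gripper -0.2

```text
clock: 7.33
position: [0.5317, -0.0791, 0.0032]
tool_rot: [-3.142, 0.0, 0.165]
force: [-0.2, -0.0, -0.2]
grip_width: 0.0344
finger_force: 0.0
```

apply_moves --linear '[[0, 0, -0.2], [0, 0, -0.5], [0, 0, -0.9], [0, 0, -1], [0, 0, -1]]' --delta_rot '[[0, 0, 0], [0, 0, 0], [0, 0, 0], [0, 0, 0], [0, 0, 0]]'

```text
clock: 7.75
position: [0.5334, -0.0794, 0.1064]
tool_rot: [3.14, -0.005, 0.164]
force: [-0.5, -0.2, -0.5]
grip_width: 0.0342
finger_force: 0.0
```

```bash
python3 - <<'E'
from h import *
s=monitor.observe();print(s['clock'],s['position'],s['tool_rot'],np.round(s['qpos'],2))
p,d,K,T=grab('wrist','w3')
E
```

```text
7.75 [ 0.53339967 -0.07937763  0.10641117] [ 3.14028786 -0.00495184  0.16438761] [ 0.15  0.56 -0.16  1.93  0.14  0.66 -1.5 ]
```

View pics/w3.png

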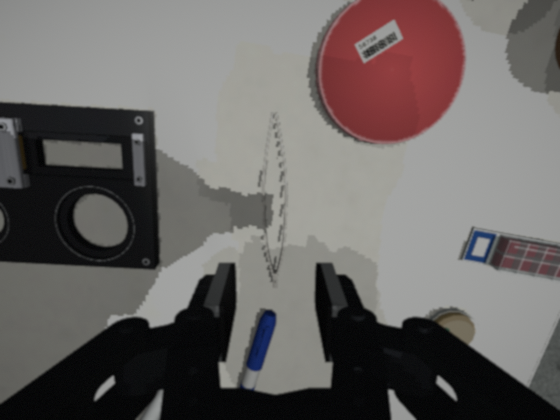

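The picture shows the forceps flat on the bench (275,195), clear of the marker tip (268,315) and the insert edge (155,190). Now I go over the dish.

apply_moves --linear '[[-0.2, 0.2, 0], [-0.48, 0.5, 0], [-0.48, 0.69, 0], [-0.48, 0.69, 0], [-0.48, 0.69, 0]]' --delta_rot '[[0, 0, 0], [0, 0, 0], [0, 0, 0], [0, 0, 0], [0, 0, 0]]' --gripper 0.5

```text
clock: 8.22
position: [0.495, -0.1559, 0.1023]
tool_rot: [-3.141, 0.001, 0.163]
force: [1.2, -0.1, -0.7]
grip_width: 0.0639
finger_force: 0.0
```

apply_moves --linear '[[-0.2, 0.2, 0], [-0.48, 0.5, 0], [-0.48, 0.69, 0], [-0.48, 0.69, 0], [-0.48, 0.69, 0]]' --delta_rot '[[0, 0, 0], [0, 0, 0], [0, 0, 0], [0, 0, 0], [0, 0, 0]]'

```text
clock: 8.63
position: [0.4594, -0.2307, 0.1025]
tool_rot: [-3.141, 0.001, 0.164]
force: [0.4, 1.2, -0.2]
grip_width: 0.0637
finger_force: 0.0
```

```bash
python3 - <<'E'
from h import *
s=monitor.observe();print(s['clock'],s['position'],s['tool_rot'])
p,d,K,T=grab('wrist','w4')
cv2.imwrite('pics/w4g.png',cv2.resize(cv2.convertScaleAbs(p[:,:,::-1],alpha=1.3),(800,600)))
E
```

```text
8.6333 [ 0.45943173 -0.2307473   0.1025444 ] [-3.14072282e+00  6.57868530e-04  1.64054975e-01]
```

View pics/w4g.png

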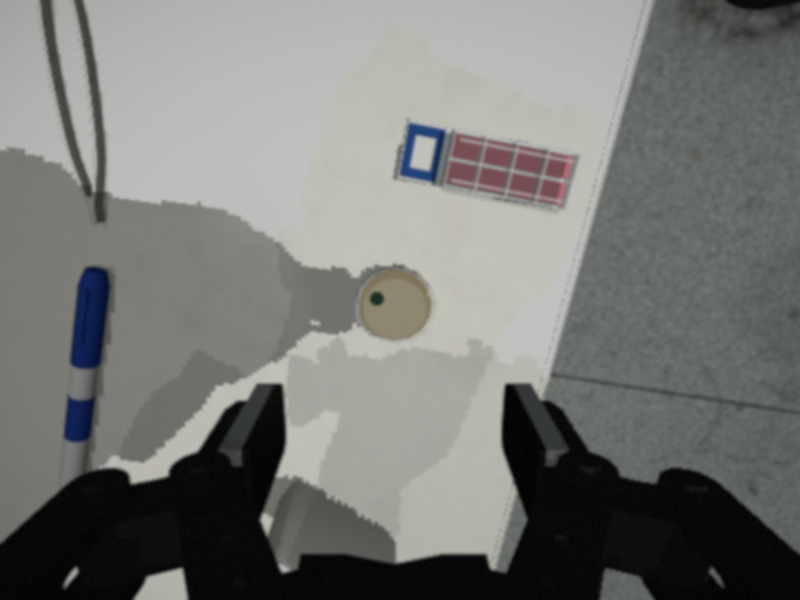

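The dish is at (395,304), diameter ~74 px, with free room for both fingers; slide at (490,165).

```bash
python3 - <<'E'
from h import *
f=np.load('w4.npz');p=f['p'].astype(int);K,T=f['K'],f['T']
m=((p[...,0]-p[...,2])>18);m=box(m,340,250,450,360)
r=rect('w4',m,.012);q=r[3]*1000
c,rad=cv2.minEnclosingCircle(q.astype(np.float32));print(r[:3],c,rad)
t=T;print('manual',onplane(395*.7,304*.7,.012,K,T))
s=np.array([0.45943,-0.23075]);e=np.array(c)/1000-s
a=.164;print('tool dx,dy',e@[np.cos(a),np.sin(a)],e@[np.sin(a),-np.cos(a)])
for u,v in [(409,120),(398,179),(576,154),(564,207)]:print('sl',onplane(u*.7,v*.7,.012,K,T).round(4))
E
```

```text
(array([ 0.46159592, -0.23011731]), (33.16787338256836, 33.67367172241211), 54.92127227783203) (461.823974609375, -230.19036865234375) 17.070974349975586
manual [ 0.46230985 -0.23048094  0.012     ]
tool dx,dy 0.0024532212088808174 -0.00016126802506750168
sl [ 0.5439 -0.2229  0.012 ]
sl [ 0.5191 -0.2223  0.012 ]
sl [ 0.5421 -0.2965  0.012 ]
sl [ 0.5192 -0.2973  0.012 ]
```

apply_moves --linear '[[0.025, 0, 0.2], [0.025, 0, 0.5], [0.025, 0, 0.75], [0.025, 0, 0.9], [0.025, 0, 0.955]]' --delta_rot '[[0, 0, 0], [0, 0, 0], [0, 0, 0], [0, 0, 0], [0, 0, 0]]'

```text
clock: 9.1
position: [0.4614, -0.2282, 0.0053]
tool_rot: [-3.139, 0.003, 0.167]
force: [0.3, 0.4, 0.1]
grip_width: 0.0643
finger_force: 0.0
```

apply_moves --linear '[[0, 0, 0.0], [0, 0, 0.0], [0, 0, 0.0], [0, 0, 0.0], [0, 0, 0.0]]' --delta_rot '[[0, 0, 0], [0, 0, 0], [0, 0, 0], [0, 0, 0], [0, 0, 0]]' --gripper -1 --force 20

```text
clock: 9.52
position: [0.4625, -0.2308, 0.0086]
tool_rot: [3.141, -0.001, 0.165]
force: [0.4, -0.1, 1.9]
grip_width: 0.0366
finger_force: 20.2
```

apply_moves --linear '[[0, 0, 0.0], [0, 0, 0.0], [0, 0, 0.0], [0, 0, 0.0], [0, 0, 0.0]]' --delta_rot '[[0, 0, 0], [0, 0, 0], [0, 0, 0], [0, 0, 0], [0, 0, 0]]'

```text
clock: 9.93
position: [0.4626, -0.2308, 0.0085]
tool_rot: [3.141, -0.001, 0.165]
force: [-0.9, 1.1, 9.3]
grip_width: 0.0367
finger_force: 21.2
```

apply_moves --linear '[[0, 0, -0.1], [0, 0, -0.3], [0, 0, -0.55], [0, 0, -0.8], [0, 0, -0.955]]' --delta_rot '[[0, 0, 0], [0, 0, 0], [0, 0, 0], [0, 0, 0], [0, 0, 0]]'

```text
clock: 10.35
position: [0.4625, -0.2309, 0.1062]
tool_rot: [3.14, -0.002, 0.164]
force: [0.6, -0.4, -0.3]
grip_width: 0.0369
finger_force: 20.1
```

```bash
python3 - <<'E'
from h import *
s=monitor.observe();print(s['clock'],s['position'],s['tool_rot'])
p,d,K,T=grab('wrist','w5');z=s['position'][2]+.005
p=p.astype(int);m=box((p[...,0]-p[...,2])>18,330,300,470,500);r=rect('w5',m,z);q=r[3]
c,rad=cv2.minEnclosingCircle((q*1000).astype(np.float32));e=np.array(c)/1000-s['position'][:2]
a=.164;print(c,rad,'tool dx,dy',e@[np.cos(a),np.sin(a)],e@[np.sin(a),-np.cos(a)])
E
```

```text
10.35 [ 0.46252977 -0.23090433  0.1062209 ] [ 3.14042911e+00 -1.74247553e-03  1.64492556e-01]
(463.912841796875, -230.0675506591797) 16.774385452270508 tool dx,dy 0.0015011273308077576 -0.0005997433344199468
```

apply_moves --linear '[[0.05, -0.2, 0], [0.12, -0.45, 0], [0.2, -0.75, 0], [0.23, -0.857, 0], [0.23, -0.857, 0]]' --delta_rot '[[0, 0, 0], [0, 0, 0], [0, 0, 0], [0, 0, 0], [0, 0, 0]]'

```text
clock: 10.82
position: [0.4712, -0.1395, 0.1038]
tool_rot: [-3.141, -0.001, 0.169]
force: [-0.4, -0.2, 0.5]
grip_width: 0.037
finger_force: 20.2
```

apply_moves --linear '[[0.05, -0.2, 0], [0.12, -0.45, 0], [0.2, -0.75, 0], [0.23, -0.857, 0], [0.23, -0.857, 0]]' --delta_rot '[[0, 0, 0], [0, 0, 0], [0, 0, 0], [0, 0, 0], [0, 0, 0]]'

```text
clock: 11.23
position: [0.4798, -0.052, 0.1036]
tool_rot: [-3.141, -0.001, 0.168]
force: [0.9, -0.7, 0.2]
grip_width: 0.0369
finger_force: 20.2
```

apply_moves --linear '[[0.05, -0.2, 0], [0.12, -0.45, 0], [0.2, -0.75, 0], [0.23, -0.857, 0], [0.23, -0.857, 0]]' --delta_rot '[[0, 0, 0], [0, 0, 0], [0, 0, 0], [0, 0, 0], [0, 0, 0]]'

```text
clock: 11.65
position: [0.4885, 0.0358, 0.1035]
tool_rot: [-3.141, -0.001, 0.167]
force: [-0.7, 0.4, -0.8]
grip_width: 0.0372
finger_force: 20.2
```

apply_moves --linear '[[0.05, -0.2, 0], [0.12, -0.45, 0], [0.2, -0.75, 0], [0.23, -0.857, 0], [0.23, -0.857, 0]]' --delta_rot '[[0, 0, 0], [0, 0, 0], [0, 0, 0], [0, 0, 0], [0, 0, 0]]'

```text
clock: 12.07
position: [0.4971, 0.1237, 0.1034]
tool_rot: [-3.141, -0.0, 0.167]
force: [-0.3, 0.2, -0.9]
grip_width: 0.0366
finger_force: 20.2
```

```bash
python3 - <<'E'
from h import *
s=monitor.observe();print(s['clock'],s['position'],s['tool_rot'])
p,d,K,T=grab('wrist','w6')
cv2.imwrite('pics/w6g.png',cv2.resize(cv2.convertScaleAbs(p[60:340,80:460,::-1],alpha=2),(800,590),interpolation=cv2.INTER_CUBIC))
E
```

```text
12.0667 [0.49713482 0.12374782 0.10336375] [-3.14111166e+00 -4.48700067e-04  1.66715117e-01]
```

View pics/w6g.png

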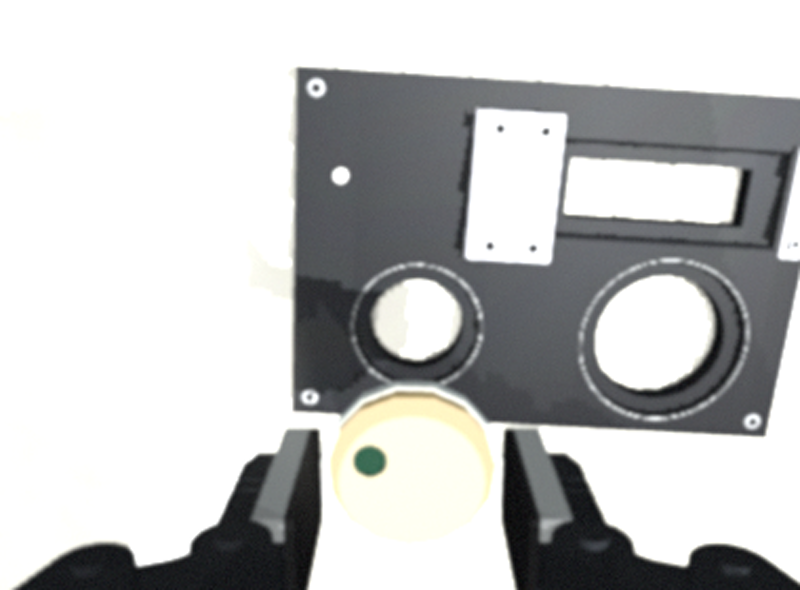

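Picture: dish held upright at (412,465), small pocket ring centred at (417,325), big ring at (664,340), bridge (515,185), insert corners (297,68),(294,410),(765,434).

```bash
python3 - <<'E'
from h import *
f=np.load('w6.npz');K,T=f['K'],f['T'];g=lambda u,v,z=.012:onplane(80+u/2.105,60+v/2.107,z,K,T)[:2]
A={'sm':(417,325),'big':(664,339),'c1':(297,68),'c2':(294,410),'c3':(765,434)}
L={'sm':(40,23),'big':(-40,23),'c1':(80,-55),'c2':(80,55),'c3':(-80,55)}
X=np.array([g(*A[k]) for k in A]);Y=np.array([L[k] for k in A])/1000
mx,my=X.mean(0),Y.mean(0);H=(Y-my).T@(X-mx);th=np.arctan2(H[0,1]-H[1,0],H[0,0]+H[1,1])
Rm=np.array([[np.cos(th),-np.sin(th)],[np.sin(th),np.cos(th)]]);t=mx-Rm@my
print('yaw',np.degrees(th),'c',t);print(((Y@Rm.T+t)-X).round(4).tolist())
print('sm meas',X[0],'fit',Rm@Y[0]+t)
s=np.array([.49713,.12375]);a=.1667
for e in (X[0]-s,Rm@Y[0]+t-s):print('tool',e@[np.cos(a),np.sin(a)]+.0006,e@[np.sin(a),-np.cos(a)]+.0007)
E
```

```text
yaw 96.4938501817837 c [0.52604619 0.08546816]
[[-0.0004, -0.0001], [0.0001, -0.0001], [0.0012, 0.0008], [-0.0007, 0.0006], [-0.0002, -0.0012]]
sm meas [0.49903613 0.12272183] fit [0.4986699 0.1226103]
tool 0.0023091014935216116 0.002030202754542481
tool 0.0019294416864514348 0.0020794190926382745
```

apply_moves --linear '[[0.021, 0.02, 0.2], [0.021, 0.02, 0.45], [0.021, 0.02, 0.65], [0.021, 0.02, 0.76], [0.021, 0.02, 0.79]]' --delta_rot '[[0, 0, 0], [0, 0, 0], [0, 0, 0], [0, 0, 0], [0, 0, 0]]'

```text
clock: 12.53
position: [0.4984, 0.1188, 0.0228]
tool_rot: [3.14, 0.003, 0.163]
force: [-0.6, -0.3, 0.2]
grip_width: 0.0367
finger_force: 20.2
```

apply_moves --linear '[[0, 0, 0.01], [0, 0, 0.02], [0, 0, 0.03], [0, 0, 0.04], [0, 0, 0.05]]' --delta_rot '[[0, 0, 0], [0, 0, 0], [0, 0, 0], [0, 0, 0], [0, 0, 0]]'

```text
clock: 12.95
position: [0.4997, 0.1211, 0.02]
tool_rot: [-3.141, -0.002, 0.165]
force: [1.0, 0.1, 4.2]
grip_width: 0.037
finger_force: 20.7
```

apply_moves --linear '[[0, 0, 0.006], [0, 0, 0.012], [0, 0, 0.018], [0, 0, 0.018], [0, 0, 0.018]]' --delta_rot '[[0, 0, 0], [0, 0, 0], [0, 0, 0], [0, 0, 0], [0, 0, 0]]'

```text
clock: 13.37
position: [0.5001, 0.1216, 0.0184]
tool_rot: [-3.141, -0.002, 0.165]
force: [0.8, 1.1, 12.3]
grip_width: 0.0369
finger_force: 21.6
```

```bash
python3 - <<'E'
from h import *
for n,t in(('wrist','w7'),('side','s7')):
    p,d,K,T=grab(n,t);P=cloud(d,K,T)
    if n=='wrist':
        for r in range(225,345,10): print(r,[P[r,c].round(4).tolist() for c in (260,275,290)])
    else:
        c=np.linalg.inv(T)@[.5,.121,.02,1];u,v=K[0]*c[0]/c[2]+K[2],K[1]*c[1]/c[2]+K[3];print(u,v)
        u,v=int(u),int(v);cv2.imwrite('pics/s7c.png',cv2.resize(p[v-60:v+40,u-70:u+70,::-1],(800,570),interpolation=cv2.INTER_CUBIC))
f=np.load('w5.npz');P=cloud(f['d'],f['K'],f['T']);print([P[r,275].round(4).tolist() for r in range(240,320,10)])
E
```

```text
225 [[0.5223, 0.1325, 0.013], [0.5231, 0.1261, 0.0122], [0.5242, 0.1197, 0.0122]]
235 [[0.5172, 0.1318, 0.0113], [0.5178, 0.1252, 0.0102], [0.5192, 0.1187, 0.0108]]
245 [[0.5136, 0.1311, 0.014], [0.5163, 0.1249, 0.0181], [0.5159, 0.1183, 0.0145]]
255 [[0.5117, 0.1306, 0.0203], [0.5133, 0.1244, 0.0216], [0.514, 0.1182, 0.0208]]
265 [[0.5078, 0.1299, 0.0216], [0.508, 0.1235, 0.0198], [0.5092, 0.1173, 0.0203]]
275 [[0.5031, 0.1292, 0.0214], [0.5035, 0.1228, 0.0202], [0.5052, 0.1166, 0.0214]]
285 [[0.4981, 0.1284, 0.0209], [0.4992, 0.1221, 0.021], [0.5003, 0.1157, 0.0209]]
295 [[0.4941, 0.1278, 0.0223], [0.4951, 0.1214, 0.0222], [0.496, 0.115, 0.0218]]
305 [[0.4894, 0.127, 0.0224], [0.4905, 0.1206, 0.0225], [0.4913, 0.1142, 0.022]]
315 [[0.4845, 0.1263, 0.0224], [0.4857, 0.1198, 0.0227], [0.4871, 0.1134, 0.0231]]
325 [[0.4795, 0.1255, 0.0225], [0.4808, 0.119, 0.0227], [0.4814, 0.1124, 0.022]]
335 [[0.4667, 0.124, 0.0117], [0.468, 0.1169, 0.0118], [0.4687, 0.1097, 0.0112]]
255.04961047494567 184.21165840284988
[[0.44, -0.234, -0.0001], [0.4778, -0.2277, 0.1092], [0.4735, -0.2285, 0.1095], [0.4693, -0.2291, 0.1103], [0.464, -0.23, 0.1089], [0.4599, -0.2307, 0.1099], [0.4549, -0.2315, 0.1096], [0.45, -0.2323, 0.1097]]
```

View pics/s7c.png

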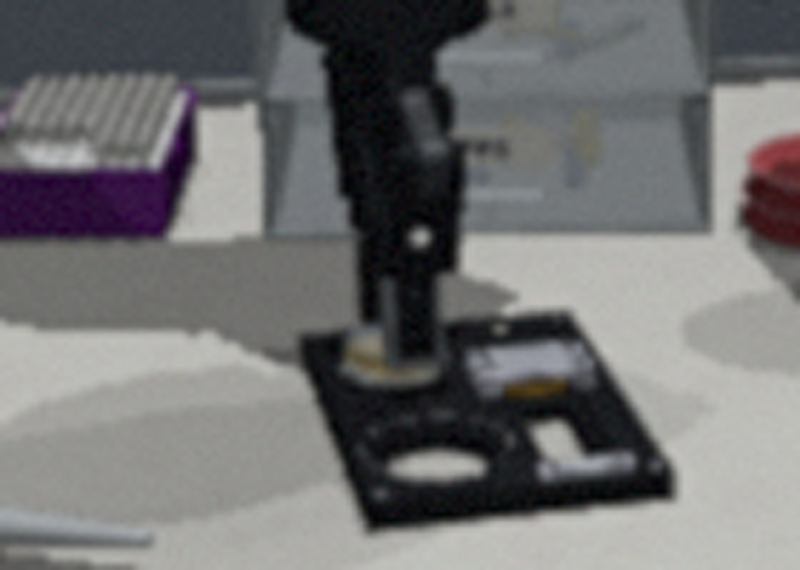

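The side picture shows the dish over the pocket at (395,365), nearly down but slightly tilted. I check its offset numerically.

```bash
python3 - <<'E'
from h import *
for t,pos,a,zt in(('w4',(.45943,-.23075,.1025),.164,(.009,.016)),('w5',(.46253,-.2309,.1062),.1645,(.106,.114)),('w7',(.5001,.1216,.0184),.165,(.0182,.026))):
    f=np.load(t+'.npz');P=cloud(f['d'],f['K'],f['T']).reshape(-1,3);e=P[:,:2]-np.array(pos)[:2]
    x=e@[np.cos(a),np.sin(a)];y=e@[np.sin(a),-np.cos(a)]
    m=(P[:,2]>zt[0])&(P[:,2]<zt[1])&(np.hypot(x,y)<.027)
    q=np.c_[x,y][m];A=np.c_[q,np.ones(len(q))];k=np.linalg.lstsq(A,P[m,2],rcond=None)[0]
    s=np.abs(q[:,1])<.004;print(t,m.sum(),'x range',np.percentile(q[s,0],[1,99]).round(4),'y',np.percentile(q[np.abs(q[:,0])<.005,1],[1,99]).round(4),'plane',k.round(4))
E
```

```text
w4 2423 x range [-0.0177  0.0195] y [-0.0184  0.0187] plane [-0.0038 -0.0007  0.0115]
w5 5906 x range [-0.0211  0.0166] y [-0.0188  0.018 ] plane [ 0.0008 -0.0014  0.1092]
w7 6058 x range [-0.0208  0.0164] y [-0.0188  0.018 ] plane [-0.083  -0.0002  0.0214]
```

apply_moves --linear '[[0, 0, -0.02], [0, 0, -0.04], [0.016, 0, -0.04], [0.016, 0, -0.04], [0.016, 0, -0.04]]' --delta_rot '[[0, 0, 0], [0, 0, 0], [0, 0, 0], [0, 0, 0], [0, 0, 0]]'

```text
clock: 13.88
position: [0.5006, 0.1212, 0.0214]
tool_rot: [3.142, 0.0, 0.165]
force: [-0.4, -0.4, -0.8]
grip_width: 0.0369
finger_force: 20.2
```

apply_moves --linear '[[0, 0, 0.01], [0, 0, 0.02], [0, 0, 0.03], [0, 0, 0.035], [0, 0, 0.035]]' --delta_rot '[[0, 0, 0], [0, 0, 0], [0, 0, 0], [0, 0, 0], [0, 0, 0]]'

```text
clock: 14.3
position: [0.5006, 0.1214, 0.0178]
tool_rot: [-3.141, 0.0, 0.165]
force: [0.7, 1.7, -0.7]
grip_width: 0.0368
finger_force: 20.3
```

```bash
cat >> h.py <<'E'
def disc(t,zt):
    s=monitor.observe();pos=s['position'];a=s['tool_rot'][2];grab('wrist',t)
    f=np.load(t+'.npz');P=cloud(f['d'],f['K'],f['T']).reshape(-1,3);e=P[:,:2]-np.array(pos)[:2]
    x=e@[np.cos(a),np.sin(a)];y=e@[np.sin(a),-np.cos(a)]
    m=(P[:,2]>zt[0])&(P[:,2]<zt[1])&(np.hypot(x,y)<.027)
    q=np.c_[x,y][m];A=np.c_[q,np.ones(len(q))];k=np.linalg.lstsq(A,P[m,2],rcond=None)[0]
    s=np.abs(q[:,1])<.004;print(t,pos,m.sum(),'x range',np.percentile(q[s,0],[1,99]).round(4),'y',np.percentile(q[np.abs(q[:,0])<.005,1],[1,99]).round(4),'plane',k.round(4))
E
python3 -c "
from h import *
disc('w8',(.0175,.028))"
```

```text
w8 [0.50062689 0.12141196 0.01783906] 6103 x range [-0.0211  0.0166] y [-0.0189  0.018 ] plane [0.0093 0.0005 0.021 ]
```

apply_moves --linear '[[0, 0, 0.005], [0, 0, 0.008], [0, 0, 0.008], [0, 0, 0.008], [0, 0, 0.008]]' --delta_rot '[[0, 0, 0], [0, 0, 0], [0, 0, 0], [0, 0, 0], [0, 0, 0]]'

```text
clock: 14.77
position: [0.5007, 0.1214, 0.0172]
tool_rot: [-3.141, -0.0, 0.165]
force: [1.3, 1.9, 0.7]
grip_width: 0.0366
finger_force: 20.3
```

apply_moves --linear '[[0, 0, 0], [0, 0, 0], [0, 0, 0], [0, 0, 0], [0, 0, 0]]' --delta_rot '[[0, 0, 0], [0, 0, 0], [0, 0, 0], [0, 0, 0], [0, 0, 0]]' --gripper 0.3

```text
clock: 15.18
position: [0.5006, 0.1212, 0.0172]
tool_rot: [3.142, 0.0, 0.165]
force: [-0.5, -0.1, 0.4]
grip_width: 0.0555
finger_force: 0.0
```

apply_moves --linear '[[0, 0, -0.1], [0, 0, -0.3], [0, 0, -0.6], [0, 0, -0.8], [0, 0, -0.85]]' --delta_rot '[[0, 0, 0], [0, 0, 0], [0, 0, 0], [0, 0, 0], [0, 0, 0]]'

```text
clock: 15.6
position: [0.5019, 0.1216, 0.1059]
tool_rot: [-3.141, -0.004, 0.164]
force: [0.8, -0.8, 0.2]
grip_width: 0.0559
finger_force: 0.0
```

```bash
python3 -c "
from h import *
disc('w9',(.0165,.028))"
```

```text
w9 [0.50193048 0.1216203  0.10586995] 2518 x range [-0.0224  0.0152] y [-0.0188  0.0179] plane [-0.0084 -0.0035  0.02  ]
```

The dish sits flat in the pocket (top at 0.020, level). Now to the slide, turning the tool along it.

apply_moves --linear '[[-0.02, 0.2, 0], [-0.04, 0.45, 0], [-0.06, 0.75, 0], [-0.085, 0.999, 0], [-0.085, 0.999, 0]]' --delta_rot '[[0, 0, -0.045], [0, 0, -0.09], [0, 0, -0.135], [0, 0, -0.18], [0, 0, -0.2217]]' --gripper 0.1

```text
clock: 16.07
position: [0.5082, 0.016, 0.1016]
tool_rot: [3.141, 0.002, 0.628]
force: [-0.9, -0.4, -0.5]
grip_width: 0.0471
finger_force: 0.0
```

apply_moves --linear '[[-0.1, 0.17, 0], [-0.23, 0.38, 0], [-0.39, 0.64, 0], [-0.523, 0.856, 0], [-0.523, 0.856, 0]]' --delta_rot '[[0, 0, -0.045], [0, 0, -0.09], [0, 0, -0.135], [0, 0, -0.18], [0, 0, -0.2217]]'

```text
clock: 16.48
position: [0.5161, -0.0841, 0.1015]
tool_rot: [-3.141, 0.002, 1.092]
force: [0.0, -0.6, -0.6]
grip_width: 0.0471
finger_force: 0.0
```

apply_moves --linear '[[-0.17, 0.1, 0], [-0.38, 0.24, 0], [-0.64, 0.4, 0], [-0.851, 0.531, 0], [-0.851, 0.531, 0]]' --delta_rot '[[0, 0, -0.045], [0, 0, -0.09], [0, 0, -0.135], [0, 0, -0.18], [0, 0, -0.2217]]'

```text
clock: 16.9
position: [0.5239, -0.1842, 0.1013]
tool_rot: [-3.14, 0.002, 1.557]
force: [-0.2, -1.2, 0.5]
grip_width: 0.0466
finger_force: 0.0
```

apply_moves --linear '[[-0.3, 0.02, 0], [-0.6, 0.05, 0], [-0.8, 0.07, 0], [-0.912, 0.075, 0], [-0.912, 0.075, 0]]' --delta_rot '[[0, 0, 0], [0, 0, 0], [0, 0, 0], [0, 0, 0], [0, 0, 0]]'

```text
clock: 17.32
position: [0.5303, -0.2721, 0.1015]
tool_rot: [-3.141, 0.0, 1.555]
force: [0.3, 0.0, -0.1]
grip_width: 0.0471
finger_force: 0.0
```

```bash
python3 - <<'E'
from h import *
s=monitor.observe();pos=np.array(s['position']);a=s['tool_rot'][2];print(s['clock'],pos,s['tool_rot'],np.round(s['qpos'],2))
p,d,K,T=grab('wrist','w10');P=cloud(d,K,T).reshape(-1,3);e=P[:,:2]-pos[:2]
x=e@[np.cos(a),np.sin(a)];y=e@[np.sin(a),-np.cos(a)]
m=(P[:,2]>.012)&(P[:,2]<.022)&(np.hypot(x,y)<.045)
r=cv2.minAreaRect((np.c_[x,y][m]*1000).astype(np.float32));print(m.sum(),r)
for c in(-30,-20,-10,0,10,20):
    k=m&(abs(x*1000-c)<3);print(c,np.percentile(y[k],[2,50,98]).round(4)) if k.sum()>5 else 0
print('x',np.percentile(x[m],[1,99]).round(4),np.median(P[m,2]))
E
```

```text
17.3167 [ 0.53029843 -0.27213917  0.10145211] [-3.14067959e+00  1.33994696e-04  1.55457492e+00] [ 0.73  0.69 -0.52  1.76  0.45  0.81 -0.02]
2964 ((2.4462432861328125, 0.7721462249755859), (56.55865478515625, 24.0321102142334), 0.27170878648757935)
-20 [-0.0109  0.0007  0.0122]
-10 [-0.0107  0.0006  0.0121]
0 [-0.0105  0.0013  0.0125]
10 [-0.0105  0.0009  0.0123]
20 [-0.011   0.0006  0.0122]
x [-0.0251  0.0303] 0.016395195873794996
```

apply_moves --linear '[[0.025, 0.012, 0.2], [0.025, 0.012, 0.5], [0.025, 0.012, 0.75], [0.025, 0.012, 0.88], [0.025, 0.012, 0.92]]' --delta_rot '[[0, 0, 0], [0, 0, 0], [0, 0, 0], [0, 0, 0], [0, 0, 0]]'

```text
clock: 17.78
position: [0.5315, -0.2654, 0.0082]
tool_rot: [-3.139, -0.002, 1.56]
force: [-0.3, -1.0, -0.5]
grip_width: 0.0468
finger_force: 0.0
```

apply_moves --linear '[[0, 0, 0], [0, 0, 0], [0, 0, 0], [0, 0, 0], [0, 0, 0]]' --delta_rot '[[0, 0, 0], [0, 0, 0], [0, 0, 0], [0, 0, 0], [0, 0, 0]]' --gripper -1 --force 25

```text
clock: 18.2
position: [0.5329, -0.2677, 0.0113]
tool_rot: [3.14, 0.001, 1.557]
force: [-0.8, 0.9, 9.3]
grip_width: 0.023
finger_force: 27.2
```

apply_moves --linear '[[0, 0, 0], [0, 0, 0], [0, 0, 0], [0, 0, 0], [0, 0, 0]]' --delta_rot '[[0, 0, 0], [0, 0, 0], [0, 0, 0], [0, 0, 0], [0, 0, 0]]'

```text
clock: 18.62
position: [0.5329, -0.2677, 0.0113]
tool_rot: [3.14, 0.001, 1.557]
force: [-1.4, 1.2, 9.6]
grip_width: 0.0232
finger_force: 27.2
```

apply_moves --linear '[[0, 0, -0.1], [0, 0, -0.3], [0, 0, -0.55], [0, 0, -0.8], [0, 0, -0.9]]' --delta_rot '[[0, 0, 0], [0, 0, 0], [0, 0, 0], [0, 0, 0], [0, 0, 0]]'

```text
clock: 19.03
position: [0.5334, -0.2679, 0.104]
tool_rot: [3.138, 0.002, 1.558]
force: [-0.2, -0.1, 0.1]
grip_width: 0.0231
finger_force: 26.3
```

apply_moves --linear '[[0.15, 0.01, 0], [0.35, 0.02, 0], [0.6, 0.03, 0], [0.786, 0.043, 0], [0.786, 0.043, 0]]' --delta_rot '[[0, 0, 0], [0, 0, 0], [0, 0, 0], [0, 0, 0], [0, 0, 0]]'

```text
clock: 19.45
position: [0.5382, -0.1847, 0.1008]
tool_rot: [3.141, -0.002, 1.562]
force: [0.1, 0.0, -0.2]
grip_width: 0.0231
finger_force: 26.2
```

apply_moves --linear '[[0.15, 0.01, 0], [0.35, 0.02, 0], [0.6, 0.03, 0], [0.786, 0.043, 0], [0.786, 0.043, 0]]' --delta_rot '[[0, 0, 0], [0, 0, 0], [0, 0, 0], [0, 0, 0], [0, 0, 0]]'

```text
clock: 19.87
position: [0.5434, -0.1064, 0.1007]
tool_rot: [3.141, -0.002, 1.562]
force: [0.4, 1.0, -0.4]
grip_width: 0.023
finger_force: 26.2
```

apply_moves --linear '[[0.15, 0.01, 0], [0.35, 0.02, 0], [0.6, 0.03, 0], [0.786, 0.043, 0], [0.786, 0.043, 0]]' --delta_rot '[[0, 0, 0], [0, 0, 0], [0, 0, 0], [0, 0, 0], [0, 0, 0]]'

```text
clock: 20.28
position: [0.5487, -0.0281, 0.1007]
tool_rot: [3.141, -0.002, 1.562]
force: [0.1, 1.1, -0.0]
grip_width: 0.023
finger_force: 26.2
```

apply_moves --linear '[[0.15, 0.01, 0], [0.35, 0.02, 0], [0.6, 0.03, 0], [0.786, 0.043, 0], [0.786, 0.043, 0]]' --delta_rot '[[0, 0, -0.03], [0, 0, -0.061], [0, 0, -0.061], [0, 0, -0.061], [0, 0, -0.061]]'

```text
clock: 20.7
position: [0.5538, 0.0508, 0.1006]
tool_rot: [3.141, -0.002, 1.692]
force: [-0.6, 0.6, -0.0]
grip_width: 0.0226
finger_force: 26.2
```

```bash
python3 - <<'E'
from h import *
s=monitor.observe();print(s['clock'],s['position'],s['tool_rot'],s['grip_width'])
p,d,K,T=grab('wrist','w11')
cv2.imwrite('pics/w11g.png',cv2.resize(cv2.convertScaleAbs(p[60:345,90:470,::-1],alpha=2),(800,600),interpolation=cv2.INTER_CUBIC))
E
```

```text
20.7 [0.55384714 0.05081045 0.10059661] [ 3.14057811e+00 -1.98743344e-03  1.69174185e+00] 0.02259519486021891
```

View pics/w11g.png

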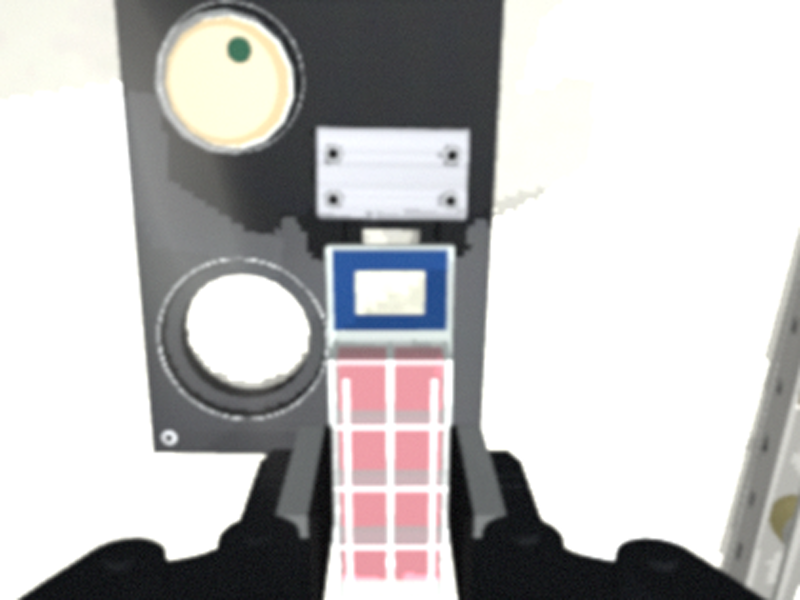

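Picture: slide held level, blue end top edge at y≈247 (325–455), bridge front edge at y≈219 (317–469), pad behind it at (390,235), big ring centred (243,338), insert edges visible left (118,0)-(155,450) and right (503,0)-(484,330).

```bash
python3 - <<'E'
from h import *
f=np.load('w11.npz');K,T=f['K'],f['T'];pos=np.array([.55385,.05081,.1006]);a=1.6917
X=np.array([np.cos(a),np.sin(a)]);Y=np.array([np.sin(a),-np.cos(a)])
def g(u,v,z):
    e=onplane(90+u/2.105,60+v/2.105,z,K,T)[:2]-pos[:2];return (np.array([e@X,e@Y])*1000).round(2)
for n,u,v,z in[('insL',118,0,.012),('insL2',155,450,.012),('insR',503,0,.012),('insR2',484,330,.012),('corner',155,450,.012),('big',243,338,.012),('brTL',318,127,.02),('brTR',468,128,.02),('brBL',317,219,.02),('brBR',469,218,.02),
  ('slL',325,246,.1006-.0083),('slR',455,246,.1006-.0083),('blkL',328,362,.1006+.0057),('blkR',452,362,.1006+.0057)]:print(n,g(u,v,z))
P=cloud(f['d'],K,T);print('label z',np.median(P[int(60+330/2.105)-1,260:290,2]),'blk z',np.median(P[int(60+450/2.105),265:285,2]),'bridge',np.median(P[135:160,260:290,2]))
p=f['p'].astype(int).sum(2);r=int(60+172/2.105);print([ (c,int(p[r,c])) for c in list(range(236,246))+list(range(308,318))])
for v in(95,140,172,205): # bridge lateral edges subpixel
    r=int(60+v/2.105);q=p[r-1:r+2].mean(0);L=[c for c in range(232,262) if q[c]<250<=q[c+1]];Rr=[c for c in range(290,322) if q[c]>=250>q[c+1]];print(v,L,Rr)
E
```

```text
insL [ 99.2  -76.69]
insL2 [-40.08 -78.81]
insR [99.2  31.44]
insR2 [ 1.98 29.62]
corner [-40.08 -78.81]
big [ -0.7  -47.19]
brTL [ 64.97 -20.74]
brTR [64.69 21.86]
brBL [ 38.74 -21.75]
brBR [39.03 22.92]
slL [ 45.09 -13.36]
slR [45.1  12.73]
blkL [ 25.46 -12.13]
blkR [25.46 11.5 ]
label z 0.09210462746741513 blk z 0.10577262594663521 bridge 0.019435163120486737
[(236, 83), (237, 74), (238, 72), (239, 132), (240, 239), (241, 328), (242, 368), (243, 375), (244, 374), (245, 372), (308, 363), (309, 363), (310, 351), (311, 304), (312, 214), (313, 121), (314, 83), (315, 87), (316, 87), (317, 86)]
95 [] []
140 [240] [312]
172 [240] [311]
205 [240, 248] [302, 311]
```

apply_moves --linear '[[-0.05, 0, 0], [-0.1, 0, 0], [-0.132, -0.002, 0], [-0.132, -0.002, 0], [-0.132, -0.002, 0]]' --delta_rot '[[0, -0.02, 0.002], [0, -0.04, 0.004], [0, -0.06, 0.006], [0, -0.0833, 0.0067], [0, -0.0833, 0.0067]]'

```text
clock: 21.17
position: [0.5549, 0.0343, 0.1003]
tool_rot: [3.141, 0.177, 1.674]
force: [-0.5, 2.0, -0.5]
grip_width: 0.023
finger_force: 26.2
```

apply_moves --linear '[[0.018, 0, 0.1], [0.036, 0, 0.2], [0.063, 0, 0.36], [0.08, 0, 0.45], [0.09, 0, 0.51]]' --delta_rot '[[0, 0, 0], [0, 0, 0], [0, 0, 0], [0, 0, 0], [0, 0, 0]]'

```text
clock: 21.58
position: [0.5542, 0.0327, 0.0465]
tool_rot: [-3.141, 0.174, 1.671]
force: [0.7, 0.4, -0.1]
grip_width: 0.0227
finger_force: 26.2
```

apply_moves --linear '[[0, 0, 0], [0, 0, 0], [0, 0, 0], [0, 0, 0], [0, 0, 0]]' --delta_rot '[[0, 0, 0], [0, 0, 0], [0, 0, 0], [0, 0, 0], [0, 0, 0]]'

```text
clock: 22.0
position: [0.5553, 0.0336, 0.0489]
tool_rot: [3.14, 0.174, 1.671]
force: [-0.0, 0.6, -0.9]
grip_width: 0.0231
finger_force: 26.2
```

```bash
cat >> h.py <<'E'
def lat(t):
    """slide nose and bridge in the insert-like frame about TCP (x forward level, y tool right)"""
    s=monitor.observe();pos=np.array(s['position']);Rm=R.from_euler('xyz',s['tool_rot']).as_matrix()
    p,d,K,T=grab('wrist',t);P=cloud(d,K,T)
    Y=Rm[:,1]*[1,1,0];Y/=np.linalg.norm(Y);X=np.cross([0,0,1],-Y)*-1 if False else np.array([-Y[1],Y[0],0]);
    if X@Rm[:,0]<0:X=-X
    Q=P-pos;return s,p,d,K,T,np.stack([Q@X,Q@Y,P[...,2]],-1)*1000
E
python3 - <<'E'
from h import *
s,p,d,K,T,Q=lat('w12');print(s['clock'],s['position'],s['tool_rot'],np.round(s['qpos'],2))
p=p.astype(int);blue=(p[...,2]-p[...,0]>40)&(Q[...,2]>0)&(abs(Q[...,1])<20)&(Q[...,2]<60)
print('blue x',np.percentile(Q[blue][:,0],[1,99]),'y',np.percentile(Q[blue][:,1],[1,99]),'z',np.percentile(Q[blue][:,2],[2,98]))
br=(p.min(2)>80)&(abs(Q[...,2]-19.7)<1.5)&(Q[...,0]>35)&(Q[...,0]<95)&(abs(Q[...,1])<35)
q=Q[br];print('bridge',br.sum(),'x',np.percentile(q[:,0],[1,99]),'y',np.percentile(q[:,1],[1,99]),cv2.minAreaRect(q[:,:2].astype(np.float32)))
# insert side edges
dk=(abs(Q[...,2]-12)<3)&(p.max(2)<70)
for x0 in range(20,120,15):
    k=dk&(abs(Q[...,0]-x0)<2);print(x0,np.percentile(Q[k][:,1],[0.5,99.5]).round(1) if k.sum()>30 else None)
E
```

```text
22.0 [0.55526645 0.03362519 0.04892639] [3.13953374 0.17433296 1.67105397] [ 0.02  0.71 -0.4   1.9   0.67  0.73 -0.74]
blue x [26.1272785  41.84502123] y [-11.34995276  10.55314178] z [32.29244641 36.15406685]
bridge 6413 x [56.51608008 93.48718902] y [-34.40463731  20.72188515] ((75.45050048828125, -6.829076766967773), (38.73969650268555, 56.3797492980957), 0.2011980563402176)
20 [-78.3 129.7]
35 [-78.6  30.1]
50 [-78.4  29.7]
65 [-78.7  29.8]
80 [-79.   29.8]
95 [-79.1  29.6]
110 [-79.1  29.3]
```

apply_moves --linear '[[0.007, 0.005, 0.04], [0.014, 0.005, 0.08], [0.021, 0.005, 0.12], [0.028, 0.005, 0.16], [0.035, 0.005, 0.2]]' --delta_rot '[[0, 0, -0.0043], [0, 0, -0.0043], [0, 0, -0.0043], [0, 0, -0.0043], [0, 0, -0.0043]]'

```text
clock: 22.47
position: [0.5554, 0.0337, 0.0275]
tool_rot: [-3.141, 0.174, 1.68]
force: [0.2, -0.5, -1.4]
grip_width: 0.0227
finger_force: 26.2
```

apply_moves --linear '[[0, 0, 0], [0, 0, 0], [0, 0, 0], [0, 0, 0], [0, 0, 0]]' --delta_rot '[[0, 0, 0], [0, 0, 0], [0, 0, 0], [0, 0, 0], [0, 0, 0]]'

```text
clock: 22.88
position: [0.5556, 0.0336, 0.0283]
tool_rot: [-3.141, 0.174, 1.68]
force: [0.4, -0.3, -1.3]
grip_width: 0.0232
finger_force: 26.2
```

```bash
cat >> h.py <<'E'
def rep(t):
    s,p,d,K,T,Q=lat(t);print(s['clock'],np.round(s['position'],4),np.round(s['tool_rot'],4),np.round(s['force'],1))
    p=p.astype(int);blue=(p[...,2]-p[...,0]>40)&(Q[...,2]>0)&(abs(Q[...,1])<20)&(Q[...,2]<60)
    b=Q[blue];print('blue x',np.percentile(b[:,0],[1,99]).round(2),'y',np.percentile(b[:,1],[1,99]).round(2),'z',np.percentile(b[:,2],[2,98]).round(2))
    for x0 in (-20,-10,0,10):
        k=(abs(Q[...,0]-x0)<2)&(abs(Q[...,1])<6);print('z@',x0,np.percentile(Q[k][:,2],[10,50,90]).round(1) if k.sum()>20 else None,end=' ')
    br=(p.min(2)>80)&(abs(Q[...,2]-19.7)<1.2)&(Q[...,0]>25)&(Q[...,0]<95)&(Q[...,1]>-21)&(Q[...,1]<20)
    print('bridge x',np.percentile(Q[br][:,0],[.5,99.5]).round(2))
    dk=(abs(Q[...,2]-12)<3)&(p.max(2)<70)
    for x0 in range(35,111,25):
        k=dk&(abs(Q[...,0]-x0)<2)&(abs(Q[...,1])<90);print(x0,np.percentile(Q[k][:,1],[0.5,99.5]).round(1) if k.sum()>30 else None,end=' ')
E
python3 -c "
from h import *
rep('w13')"
```

```text
22.8833 [0.5556 0.0336 0.0283] [-3.1415  0.1745  1.6804] [ 0.4 -0.3 -1.3]
blue x [26.09 41.93] y [-11.51  10.7 ] z [11.55 15.55]
z@ -20 [36.3 37.  37.7] z@ -10 [34.6 35.2 35.9] z@ 0 [32.8 33.5 34.4] z@ 10 [31.  31.8 32.5] bridge x [56.48 81.87]
35 [-78.6  30. ] 60 [-78.4  30. ] 85 [-78.6  30.2] 110 None
```

apply_moves --linear '[[0.03, 0.001, -0.005], [0.06, 0.002, -0.01], [0.09, 0.002, -0.016], [0.115, 0.002, -0.02], [0.138, 0.002, -0.0243]]' --delta_rot '[[0, 0, 0], [0, 0, 0], [0, 0, 0], [0, 0, 0], [0, 0, 0]]'

```text
clock: 23.35
position: [0.5541, 0.0481, 0.0281]
tool_rot: [-3.141, 0.174, 1.681]
force: [0.1, -1.0, -0.7]
grip_width: 0.0228
finger_force: 26.2
```

apply_moves --linear '[[0.005, 0, -0.001], [0.01, 0, -0.002], [0.015, 0, -0.0026], [0.02, 0, -0.0035], [0.02, 0, -0.0035]]' --delta_rot '[[0, 0, 0], [0, 0, 0], [0, 0, 0], [0, 0, 0], [0, 0, 0]]'

```text
clock: 23.77
position: [0.5539, 0.0492, 0.0281]
tool_rot: [-3.141, 0.175, 1.68]
force: [1.2, -2.5, 0.5]
grip_width: 0.0232
finger_force: 26.3
```

apply_moves --linear '[[0.005, 0, -0.001], [0.01, 0, -0.002], [0.015, 0, -0.0026], [0.02, 0, -0.0035], [0.02, 0, -0.0035]]' --delta_rot '[[0, 0, 0], [0, 0, 0], [0, 0, 0], [0, 0, 0], [0, 0, 0]]'

```text
clock: 24.18
position: [0.5537, 0.0516, 0.0281]
tool_rot: [-3.141, 0.175, 1.68]
force: [0.7, -3.3, 1.4]
grip_width: 0.0231
finger_force: 26.3
```

```bash
python3 -c "
from h import *
rep('w14')"
```

```text
24.1833 [0.5537 0.0516 0.0281] [-3.1412  0.1746  1.6804] [ 0.7 -3.3  1.4]
blue x [25.85 35.29] y [-11.35  10.7 ] z [12.8  15.55]
z@ -20 [36.2 36.9 37.7] z@ -10 [34.3 35.1 35.9] z@ 0 [32.6 33.3 34.1] z@ 10 [30.7 31.6 32.3] bridge x [38.29 63.97]
35 [-78.5  30. ] 60 [-78.6  30.1] 85 [-78.4  30. ] 110 None
```

apply_moves --linear '[[0.005, 0, -0.001], [0.01, 0, -0.002], [0.015, 0, -0.0026], [0.022, 0, -0.0038], [0.022, 0, -0.0038]]' --delta_rot '[[0, 0, 0], [0, 0, 0], [0, 0, 0], [0, 0, 0], [0, 0, 0]]'

```text
clock: 24.65
position: [0.5535, 0.0538, 0.0281]
tool_rot: [-3.141, 0.175, 1.68]
force: [-0.4, -4.1, 1.2]
grip_width: 0.023
finger_force: 26.3
```

```bash
python3 -c "
from h import *
rep('w15')"
```

```text
24.65 [0.5535 0.0538 0.0281] [-3.1412  0.1746  1.6804] [-0.4 -4.1  1.2]
blue x [25.94 32.74] y [-11.34  10.45] z [12.95 15.68]
z@ -20 [36.2 36.9 37.7] z@ -10 [34.4 35.1 35.9] z@ 0 [32.5 33.2 34.1] z@ 10 [30.7 31.6 32.4] bridge x [36.05 61.63]
35 [-78.4  29.9] 60 [-78.6  30. ] 85 [-78.4  30. ] 110 None
```

apply_moves --linear '[[-0.002, 0, 0.008], [-0.003, 0, 0.016], [-0.005, 0, 0.024], [-0.006, 0, 0.032], [-0.008, 0, 0.04]]' --delta_rot '[[0, 0.0083, 0], [0, 0.0167, 0], [0, 0.025, 0], [0, 0.0333, 0], [0, 0.0417, 0]]'

```text
clock: 25.12
position: [0.5537, 0.052, 0.0242]
tool_rot: [-3.141, 0.085, 1.68]
force: [0.0, -3.8, 1.4]
grip_width: 0.0228
finger_force: 26.4
```

```bash
python3 -c "
from h import *
rep('w16')"
```

```text
25.1167 [0.5537 0.052  0.0242] [-3.1413  0.0853  1.6798] [ 0.  -3.8  1.4]
blue x [27.12 34.96] y [-11.69  10.47] z [11.82 14.13]
z@ -20 [30.2 31.  31.8] z@ -10 [29.6 30.2 30.8] z@ 0 [28.6 29.3 30.1] z@ 10 [27.8 28.5 29.2] bridge x [37.57 63.4 ]
35 [-78.5  29.8] 60 [-78.7  30.1] 85 [-78.6  29.8] 110 [-78.5  29.8]
```

Going as planned; second half of the levelling.

apply_moves --linear '[[-0.0015, 0, 0.009], [-0.003, 0, 0.018], [-0.0046, 0, 0.027], [-0.006, 0, 0.036], [-0.0076, 0, 0.044]]' --delta_rot '[[0, 0.0083, 0], [0, 0.0167, 0], [0, 0.025, 0], [0, 0.0333, 0], [0, 0.0412, 0]]'

```text
clock: 25.58
position: [0.5538, 0.0511, 0.0199]
tool_rot: [-3.141, -0.001, 1.68]
force: [-0.8, -3.3, 3.0]
grip_width: 0.0226
finger_force: 26.6
```

apply_moves --linear '[[0, 0, 0], [0, 0, 0], [0, 0, 0], [0, 0, 0], [0, 0, 0]]' --delta_rot '[[0, 0, 0], [0, 0, 0], [0, 0, 0], [0, 0, 0], [0, 0, 0]]'

```text
clock: 26.0
position: [0.5538, 0.0514, 0.02]
tool_rot: [-3.141, 0.001, 1.681]
force: [1.1, -4.7, 0.5]
grip_width: 0.0231
finger_force: 26.3
```

```bash
python3 -c "
from h import *
rep('w17')"
```

```text
26.0 [0.5538 0.0514 0.02  ] [-3.1413e+00  1.0000e-03  1.6807e+00] [ 1.1 -4.7  0.5]
blue x [27.84 35.69] y [-11.77  10.5 ] z [ 9.99 12.45]
z@ -20 [24.4 25.1 25.8] z@ -10 [24.4 25.1 25.6] z@ 0 [24.4 25.  25.8] z@ 10 [ 25.1  97.2 101. ] bridge x [38.19 63.9 ]
35 [-78.4  29.8] 60 [-79.   29.9] 85 [-78.6  29.8] 110 [-78.5  29.7]
```

apply_moves --linear '[[0, 0, 0.003], [0, 0, 0.006], [0, 0, 0.008], [0, 0, 0.008], [0, 0, 0.008]]' --delta_rot '[[0, 0, 0], [0, 0, 0], [0, 0, 0], [0, 0, 0], [0, 0, 0]]'

```text
clock: 26.47
position: [0.5539, 0.0514, 0.0197]
tool_rot: [-3.142, 0.001, 1.681]
force: [-3.3, -5.8, 14.3]
grip_width: 0.0227
finger_force: 27.7
```

apply_moves --linear '[[0, 0, 0], [0, 0, 0], [0, 0, 0], [0, 0, 0], [0, 0, 0]]' --delta_rot '[[0, 0, 0], [0, 0, 0], [0, 0, 0], [0, 0, 0], [0, 0, 0]]'

```text
clock: 26.88
position: [0.5538, 0.0514, 0.0197]
tool_rot: [-3.142, 0.001, 1.681]
force: [-2.7, -4.8, 13.7]
grip_width: 0.023
finger_force: 27.7
```

apply_moves --linear '[[0, 0, -0.006], [-0.005, 0, -0.006], [-0.01, 0, -0.006], [-0.015, 0, -0.006], [-0.015, 0, -0.006]]' --delta_rot '[[0, 0, 0], [0, 0, 0], [0, 0, 0], [0, 0, 0], [0, 0, 0]]'

```text
clock: 27.3
position: [0.554, 0.0501, 0.0198]
tool_rot: [-3.141, 0.0, 1.681]
force: [0.4, -1.0, 3.4]
grip_width: 0.0233
finger_force: 26.6
```

apply_moves --linear '[[0, 0, 0], [0, 0, 0], [0, 0, 0], [0, 0, 0], [0, 0, 0]]' --delta_rot '[[0, 0, 0], [0, 0, 0], [0, 0, 0], [0, 0, 0], [0, 0, 0]]' --gripper -0.1

```text
clock: 27.72
position: [0.5539, 0.0499, 0.0197]
tool_rot: [-3.141, 0.001, 1.68]
force: [0.2, -0.0, 0.4]
grip_width: 0.0387
finger_force: 0.0
```

apply_moves --linear '[[0, 0, -0.05], [0, 0, -0.2], [0, 0, -0.5], [0, 0, -0.8], [0, 0, -0.9]]' --delta_rot '[[0, 0, 0], [0, 0, 0], [0, 0, 0], [0, 0, 0], [0, 0, 0]]'

```text
clock: 28.13
position: [0.5552, 0.0503, 0.1136]
tool_rot: [3.138, 0.001, 1.681]
force: [1.6, 0.6, 1.3]
grip_width: 0.0387
finger_force: 0.0
```

apply_moves --linear '[[-0.5, 0, -0.3], [-0.5, 0, -0.3], [-0.5, 0, -0.3], [-0.5, 0, -0.3], [-0.5, 0, -0.3]]' --delta_rot '[[0, 0, 0], [0, 0, 0], [0, 0, 0], [0, 0, 0], [0, 0, 0]]'

```text
clock: 28.55
position: [0.5592, 0.0007, 0.1396]
tool_rot: [-3.141, 0.0, 1.681]
force: [0.8, 0.8, -0.1]
grip_width: 0.0386
finger_force: 0.0
```

```bash
python3 - <<'E'
from h import *
s,p,d,K,T,Q=lat('w18');print(s['clock'],np.round(s['position'],4))
b=(p.astype(int)[...,2]-p.astype(int)[...,0]>40)&(Q[...,2]<40);B=Q[b];print('blue x',np.percentile(B[:,0],[1,99]),'y',np.percentile(B[:,1],[1,99]),'z',np.percentile(B[:,2],[5,50,95]))
x1=np.percentile(B[:,0],1);yc=np.median(B[:,1])
for dx in(-50,-40,-30,-20,-8):
    for sy in(-8,8):
        k=(abs(Q[...,0]-x1-dx)<2)&(abs(Q[...,1]-yc-sy)<3);print(dx,sy,np.median(Q[k][:,2]).round(1),end=' | ')
p2=cv2.convertScaleAbs(p[:,:,::-1],alpha=1.6)
cv2.imwrite('pics/fin.png',cv2.resize(p2,(800,600),interpolation=cv2.INTER_CUBIC))
E
```

```text
28.55 [0.5592 0.0007 0.1396]
blue x [-77.26185079  87.27985827] y [-201.8088963     9.92133142] z [ 8.98326033 11.66940352 14.7025729 ]
-50 -8 nan | -50 8 nan | -40 -8 nan | -40 8 nan | -30 -8 -0.6 | -30 8 -0.7 | -20 -8 -0.3 | -20 8 -0.6 | -8 -8 -0.8 | -8 8 -0.8 |
  return _methods._mean(a, axis=axis, dtype=dtype,
  ret = ret.dtype.type(ret / rcount)
```

View pics/fin.png

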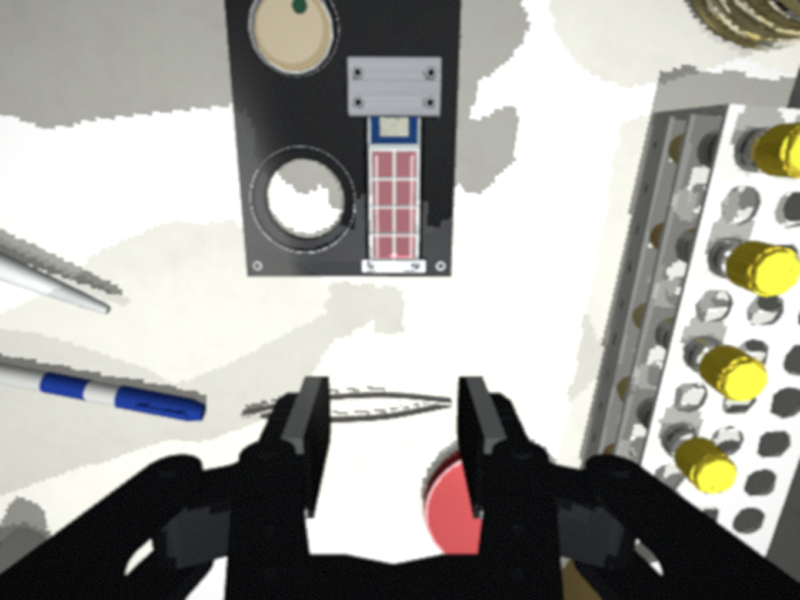

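The slide lies in the nest from the bridge (395,115) to inside the end stop (393,262), with the dish in its pocket (290,30) and forceps on the bench (345,405). A height check, then hand in.

```bash
python3 - <<'E'
from h import *
f=np.load('w18.npz');P=cloud(f['d'],f['K'],f['T'])
z=lambda u,v:np.median(P[int(v*.7)-3:int(v*.7)+4,int(u*.7)-3:int(u*.7)+4,2]).round(4)
print('block',[z(u,v) for u in(380,410) for v in(165,200,245)],'label',[z(u,v) for u in(376,412) for v in(128,138)],'dish',[z(u,v) for u,v in((270,30),(310,30),(290,15),(290,55))],'forceps',z(345,418))
if abs(z(380,165)-z(380,245))<.0012: print(workorder.job_done())
E
```

```text
block [np.float64(0.025), np.float64(0.0251), np.float64(0.0253), np.float64(0.0252), np.float64(0.0251), np.float64(0.0254)] label [np.float64(0.0115), np.float64(0.0111), np.float64(0.0112), np.float64(0.0111)] dish [np.float64(0.0203), np.float64(0.0201), np.float64(0.02), np.float64(0.02)] forceps 0.0023
the job is handed in; nothing more can be done
None
```

The job is handed in, with no verdict shown: the forceps lie flat on the bench, the dish is flat in the small pocket, and the slide is level in its nest between the bridge and the end stop. The spring pad was not measured after release.

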